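Square up the slumped coupon row

ROBOT

A 6-joint arm with a two-finger parallel gripper is mounted at the origin on a cart in front of the work surface, level with it; the furniture and walls round the work are solid. World frame = base frame: x ahead of the robot, y to its left, z up, the work surface at z = 0. Lengths are in m, angles in rad, forces in N, time in s.
With the tool pointing down it reaches from about 0.375 to 0.975 m from the base axis. Payload 3.8 kg.
Tool frame: the origin (TCP) lies midway between the tips of the shut fingers; the grasp point (between the pads) lies 19 mm behind it; z points along the fingers, y is the line along which they close (so a half turn about z gives the same grasp; the last joint's range is limited). The gripper opens to 88 mm and grips with 3 to 60 N. Pads are 18 mm wide; open, the fingers measure 123 mm over their backs; the gripper's body (75 mm by 187 mm) begins 45 mm behind the grasp point.
Start: joints at [1.153, 0.264, 1.604, -0, 1.274, -0.037], TCP at [0.251, 0.627, 0.239] pointing down, gripper open.
Joint ranges: [-2.63, 2.63], [-0.94, 2.18], [0.31, 2.57], [-1.31, 4.45], [0, 2.66], [-2.55, 2.55]. Speed limits (rad/s): [2.57, 2.57, 3.14, 3.14, 3.14, 3.14].

INTERFACE

Orientations are given as a rotation vector (axis times angle).
In Python, from cell import manip, inverse_kinematics, cams, order gives the robot as it stands. Calls block until the motion is done:
- manip.move_pose(position, orientation): joint-space move of the TCP to a pose.
- manip.move_linear(position, rate=0.15, rot=None): straight line of the TCP; rot=None keeps the orientation; rate is the mean speed in m/s.
- manip.set_joints(angles): joint-space move.
- manip.set_gripper(opening, force=None): finger opening in m; force is the grip in N (None keeps the last); returns when the fingers have stopped.
- manip.dwell(seconds).
- inverse_kinematics(position, orientation): joint angles nearest the present ones, or None.
- manip.state(): the state.
- cams.capture(name): name is "scene" or "top" or "wrist"; returns a dict with "image" (384x512x3 uint8, blue, green, red), "z_map" (384x512 float32, m along the optical axis (not along the pixel's ray), 0 where there is no reading), "intrinsics" (3x3 intrinsics, pixels), "k1" (the pictures are not rectified: a ray, as slopes to the right and down, at radius r is drawn at 1 + k1 r^2 times it, then the intrinsics apply), "position" and "orientation" of the camera in the world; the wrist camera has in their place "T_tool_cam" (4x4, takes a point from camera to tool coordinates, whose origin is the TCP and whose axes are the flange's). Camera axes: x right, y down, z forward; pixel columns grow to the right and rows downward; lengths in m; the calibration is good to about 2 mm. A picture is of the moment at which its call begins: read the wrist's pose just before it.
A pose or a line that the arm cannot do raises manip.IKError and nothing moves.
- order.close_job(): hands the job in; it is judged then, once.
The state is a dict: "clock": time; "joint_pos": joint angles; "joint_velocities": joint speeds; "tau": joint torques, N m; "tool_pos": TCP position; "tcp_rot": TCP orientation; "contact_force": force on the tool from outside, world axes, zero at the start; "moment": the same for the moment, N m; "gripper_width": finger opening in m; "grasp_force": force on a finger pad.
Only numpy, scipy, OpenCV 4.12 (cv2) and the standard library are available. Lean on these libraries where they do the work, as an engineer would, in place of code of your own. Each camera call takes 0.05 s, during which the arm holds its last target. There are 200 camera calls.

TASK

Three steel weld-test coupons with red tops have slumped over in the yellow rack on the workbench. Push the row upright against the rack's backstop and square it up, so that all three stand upright on the rack's base, close together against the backstop, with their side edges flush and centred on the backstop. Leave them standing on their own.

Things in the scene. Friction and masses are not known exactly. Their poses are not given: they have to be found in the camera images.
- coupon_rack: Fixed yellow rack, origin on the bench, z up. Base 86 wide (y), 5 thick, x -83 to +67. Backstop: upright plate 44 wide at y = 0, face at x = +30 looking to -x, top 76 above bench: push the row along +x. Sloped rest, 60 wide, at the other end: face from x = 0 at the base back to x = -20, top 49 above bench, struts to x = -50. Upright row fills about x +1 to +29, tops at 85. (mm)
- coupon_1: Steel plate with red top band, nearest the backstop: 8 mm thick (x), 44 wide (y), 80 high (z), 0.22 kg, loose; origin at the middle of its bottom end. All three lean 25 degrees, tops away from the backstop, on each other and the rest, shifted up to 11 mm sideways (row spans at most 66 mm in rack y). Upright they stand by themselves.
- coupon_2: Middle plate, same as coupon_1 in look, size and origin.
- coupon_3: Plate lying on the sloped rest, same as coupon_1. Its top sticks out over the rest, to 77 mm above the bench and x = -34 mm in the rack: push there with closed fingers, tips 52 to 60 mm above the bench, at 5 to 15 N, until the row stops against the backstop. Closing the gripper across the upright row's 44 mm width, tips 35 to 50 mm above the bench, slides the edges flush.
There are look-alikes about, which are no part of the job. Leave any pink look-alike of the coupon_2 alone.

How it is judged:
At the end, for the whole second after the job is handed in: All three coupons stand on the rack base with their middles at most 32 mm from the backstop face, upright and parallel to the backstop within 10 degrees, side edges flush with one another within 10 mm and centred within 20 mm, released and at rest (angle between each of coupon_1, coupon_2, coupon_3's own z axis and vertical below 0.175 rad and angle between the y axis of each of coupon_1, coupon_2, coupon_3 and the y axis of coupon_rack, either way round below 0.175 rad and x of coupon_1 in the frame of coupon_rack between -0.002 and 0.03 m and z of each of coupon_1, coupon_2, coupon_3 in the frame of coupon_rack below 0.015 m and y of coupon_1 in the frame of coupon_rack between -0.02 and 0.02 m and linear speed of each of coupon_1, coupon_2, coupon_3 below 0.02 m/s and x of coupon_2 in the frame of coupon_rack between -0.002 and 0.03 m and y of coupon_2 in the frame of coupon_rack between -0.02 and 0.02 m and x of coupon_3 in the frame of coupon_rack between -0.002 and 0.03 m and y of coupon_3 in the frame of coupon_rack between -0.02 and 0.02 m and y of coupon_1 in the frame of coupon_2 between -0.01 and 0.01 m and y of coupon_2 in the frame of coupon_3 between -0.01 and 0.01 m and y of coupon_1 in the frame of coupon_3 between -0.01 and 0.01 m); the robot touches nothing.
It also fails if it takes over 48 s, if anything falls off the work surface, if the arm or the gripper's body presses on something with over 40 N, if the wrist force passes 120 N, or if a joint passes its speed limit or range.

## Working session

There is one attempt and no reset: what is moved stays moved. The work goes in short steps, each a Python script; the robot and the scene stay as the last script left them, time stands still between calls to the robot, and variables do not carry over. Pictures are saved under pics/ and viewed, at most 10 in all, crops included, and the job is handed in when it is done.

```bash
ls; mkdir -p pics; python3 - <<'E'
from cell import manip,cams
import cv2,numpy as np,pickle
d={n:cams.capture(n) for n in("scene","top")}
pickle.dump(d,open("d0.pkl","wb"))
cv2.imwrite("pics/a.png",np.vstack([d["scene"]["image"],d["top"]["image"]])[:, :])
im=np.hstack([d["scene"]["image"],d["top"]["image"]]);cv2.imwrite("pics/a.png",cv2.resize(im,(800,300),interpolation=cv2.INTER_AREA))
for n in d:print(n,d[n]["position"],d[n]["orientation"],d[n]["intrinsics"],d[n]["k1"])
print(manip.state())
E
```

```text
pics
scene [0.02976781 0.16932427 0.64438222] [-1.27320434  2.25768392 -0.92787852] [[494.41222604   0.         258.7718418 ]
 [  0.         494.41222604 195.76221572]
 [  0.           0.           1.        ]] -0.11482500164029115
top [ 0.42385603 -0.13878747  0.90452962] [-2.1394517   2.19936691 -0.12195031] [[389.83113433   0.         252.60572928]
 [  0.         389.83113433 187.37223315]
 [  0.           0.           1.        ]] -0.01310536279522732
{'clock': 0.1, 'joint_pos': array([ 1.15310644e+00,  2.64675734e-01,  1.60527194e+00, -6.29586512e-06,
        1.27369784e+00, -3.68860564e-02]), 'joint_velocities': array([ 0.0004141 , -0.00149719, -0.00260752, -0.00144178, -0.00130524,
       -0.00030049]), 'tau': array([ 4.06394065e-05, -5.03615606e+01, -3.58074546e+01,  7.30029959e-02,
        2.33211019e-02, -4.83580425e-05]), 'tool_pos': array([0.2506018 , 0.62604491, 0.23749528]), 'tcp_rot': array([-0.59446802, -3.08436912,  0.00314337]), 'contact_force': array([ 0.37064682,  0.29554278, -0.08034578]), 'moment': array([0.02289427, 0.02092429, 0.01646273]), 'grasp_force': 0.0, 'gripper_width': 0.08807520906094755}
```

View pics/a.png

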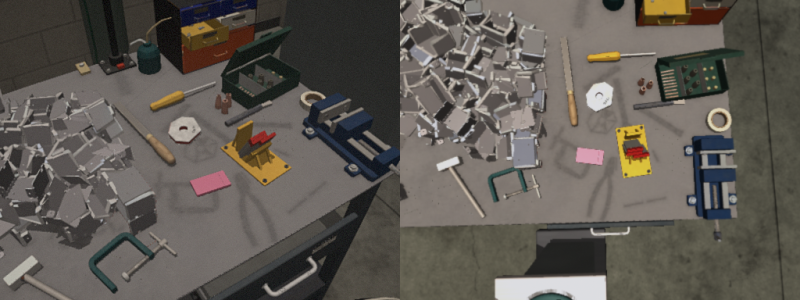

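The left (scene) picture shows the yellow rack at about (255,155) with red tops at (262,140). The right (top) picture shows the rack at about (632,150) with the backstop at its upper end. The pink plate at (590,156) lies flat outside the rack, so it's the look-alike to leave alone. Next I'll measure the rack and coupons and confirm with a crop.

```bash
cat > h.py <<'E'
import numpy as np,cv2
from scipy.spatial.transform import Rotation as R
def rays(d,px):
    px=np.asarray(px,float).reshape(-1,2);K=d["intrinsics"]
    q=(px-[K[0,2],K[1,2]])/[K[0,0],K[1,1]];s=q.copy()
    for _ in range(8): s=q/(1+d["k1"]*(s**2).sum(1,keepdims=True))
    return np.c_[s,np.ones(len(s))]
def plane(d,px,z):
    v=R.from_rotvec(d["orientation"]).apply(rays(d,px));p=np.asarray(d["position"])
    return p+v*((z-p[2])/v[:,2:])
def cloud(d,mask):
    r,c=np.nonzero((mask>0)&(d["z_map"]>0));px=np.c_[c,r]
    return px,R.from_rotvec(d["orientation"]).apply(rays(d,px)*d["z_map"][r,c][:,None])+d["position"]
def masks(im):
    h=cv2.cvtColor(im,cv2.COLOR_BGR2HSV)
    return cv2.inRange(h,(19,120,60),(32,255,255)),cv2.inRange(h,(0,150,60),(8,255,255))|cv2.inRange(h,(172,150,60),(180,255,255))
E
python3 - <<'E'
from h import *
import pickle
d=pickle.load(open("d0.pkl","rb"))
cr=[]
for n,(u,v,w,h) in dict(scene=(270,140,120,110),top=(260,145,80,90)).items():
    t=d[n];y,r=masks(t["image"]);roi=np.zeros_like(y);roi[v:v+h,u:u+w]=255
    cr.append(cv2.resize(t["image"][v:v+h,u:u+w],(400,400),interpolation=cv2.INTER_CUBIC))
    px,P=cloud(t,y&roi); print(n,"yellow z hist",np.histogram(P[:,2],np.arange(-.01,.1,.01))[0])
    b=P[:,2]<.012; print(" base z",np.median(P[b,2]))
    m=np.zeros_like(y);m[px[b][:,1],px[b][:,0]]=255
    Q=plane(t,px[b],.005)[:,:2].astype(np.float32)
    (c,s,a)=cv2.minAreaRect(Q);print(" rect",c,s,a);print(cv2.boxPoints((c,s,a)))
    k=P[:,2]>.06;print(" backstop pts",P[k].mean(0) if k.any() else 0,k.sum(), P[k].max(0),P[k].min(0))
    px,P=cloud(t,r&roi);print(" red",len(P),P.min(0),P.max(0))
cv2.imwrite("pics/b.png",np.hstack(cr))
E
```

```text
scene yellow z hist [   0 1634   97  113  112  162   62   63   96    0]
 base z 0.0055643005508072
 rect (0.5062068700790405, -0.2504935562610626) (0.15105926990509033, 0.08674556761980057) 6.8848371505737305
[[ 0.42602262 -0.21648757]
 [ 0.43642113 -0.30260763]
 [ 0.5863911  -0.28449953]
 [ 0.5759926  -0.19837949]]
 backstop pts [ 0.54621501 -0.24491764  0.07134784] 159 [ 0.55374758 -0.22335443  0.07875112] [ 0.54173423 -0.26897772  0.06018888]
 red 321 [ 0.48085108 -0.28285743  0.06555977] [ 0.50697005 -0.2212291   0.08257121]
top yellow z hist [   9 1500   45   39   24   32   14   13   80    1]
 base z 0.005299054237688894
 rect (0.5042626261711121, -0.2514943480491638) (0.15036728978157043, 0.0863223746418953) 7.054422855377197
[[ 0.42434743 -0.21789335]
 [ 0.43494883 -0.30356225]
 [ 0.58417785 -0.28509533]
 [ 0.57357645 -0.19942644]]
 backstop pts [ 0.54497051 -0.24574598  0.0743682 ] 94 [ 0.55109658 -0.22456629  0.08007084] [ 0.53935922 -0.26734549  0.0608182 ]
 red 289 [ 0.47795557 -0.28337631  0.06705136] [ 0.50877679 -0.22235477  0.08296505]
```

View pics/b.png

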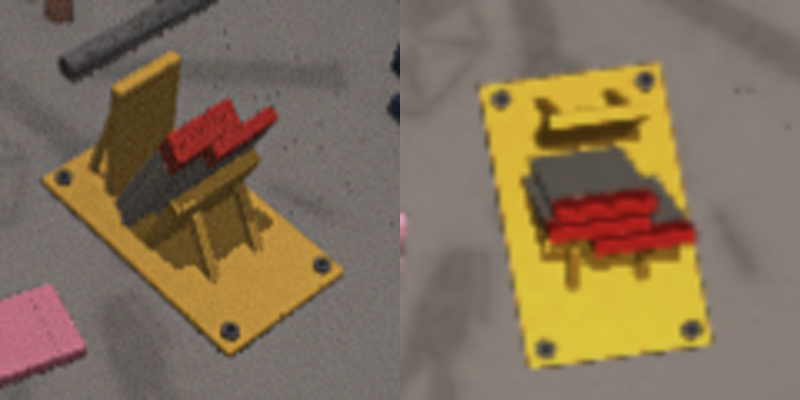

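The crops show three red-topped grey plates leaning in the rack, the nearest to the robot shifted right. The backstop is at the far end, and the pink flat plate sits outside the rack. The fitted base is 150 x 86 mm at z = 5 mm in both views, which matches the spec. Rack origin is about (0.513, -0.250) with yaw 7°, so I'll move to the approach pose.

```bash
cat >> h.py <<'E'
yaw=0.1217;O=np.array([.5132,-.2500,0])
C,S=np.cos(yaw),np.sin(yaw)
RW=np.array([[C,-S,0],[S,C,0],[0,0,1]])
W=lambda x,y,z:O+RW@np.array([x,y,z])/1000
ROT=[R.from_matrix(RW@np.diag([-s,s,-1.])).as_rotvec() for s in(1,-1)]
E
python3 - <<'E'
from h import *
import pickle
from cell import manip,inverse_kinematics as ik
d=pickle.load(open("d0.pkl","rb"))
t=d["scene"];_,P=cloud(t,np.full(t["z_map"].shape,255,np.uint8))
k=(P[:,0]>.25)&(P[:,0]<.75)&(P[:,1]>-.4)&(P[:,1]<.5);print("max z",np.percentile(P[k,2],99.9))
v=(abs(P[:,1]+.42)<.1)&(abs(P[:,0]-.5)<.15);print("vise z",P[v,2].max())
_,r=masks(d["top"]["image"]);px,P=cloud(d["top"],r);Q=(P-O)@RW*1000
Q=Q[(abs(Q[:,0])<60)&(abs(Q[:,1])<50)]
print("red rack min/max",Q.min(0),Q.max(0));lo=Q[Q[:,0]<-29];print("c3 y",lo[:,1].min(),lo[:,1].max())
for rot in ROT:print(ik(W(-75,-3,250),rot))
rot=min(ROT,key=lambda q:abs(ik(W(-75,-3,250),q)[5]))
manip.set_gripper(0.0,20)
manip.move_pose(W(-75,-3,250),rot)
manip.move_linear(W(-75,-3,80),rate=.2);manip.move_linear(W(-62,-3,56),rate=.1)
s=manip.state();print(s["clock"],(s["tool_pos"]-O)@RW*1000,s["tcp_rot"],rot,s["contact_force"],s["gripper_width"])
E
```

```text
max z 0.16087054445400215
vise z 0.08036761371535028
red rack min/max [-34.40716739 -30.25471868  67.05136038] [-4.67113773 30.04814142 82.96505048]
c3 y -29.890524290148456 11.434100299239807
[-5.86801878e-01 -5.55611133e-02  1.93390558e+00 -4.44089210e-16
  1.26324819e+00 -2.27929820e+00]
[-5.86801878e-01 -5.55611133e-02  1.93390558e+00 -8.88178420e-16
  1.26324819e+00  8.62294449e-01]
6.0 [-61.87852121  -2.92898277  56.07928474] [-3.13560832e+00 -1.91706243e-01  4.69803024e-04] [3.13577823 0.19104796 0.        ] [-0.02233259 -0.21405547 -0.16173392] 0.0003740480925195147
```

```bash
python3 - <<'E'
from h import *
from cell import manip,cams
f0=manip.state()["contact_force"]
x=-62;log=[]
manip.move_linear(W(-42,-3,56),rate=.06);x=-42
while x<4:
    x+=1.5;manip.move_linear(W(x,-3,56),rate=.03)
    s=manip.state();f=(s["contact_force"]-f0)@RW;log.append((x,round(((s["tool_pos"]-O)@RW)[0]*1000,1),f.round(1).tolist()))
    if -f[0]>11:break
print(*log,sep="\n");print(s["clock"])
for n in("scene",):
    d=cams.capture(n);cv2.imwrite("pics/c.png",cv2.resize(d["image"][130:260,250:400],(600,520),interpolation=cv2.INTER_CUBIC))
E
```

```text
(-40.5, np.float64(-40.7), [-1.1, -0.9, 1.2])
(-39.0, np.float64(-39.0), [-1.6, 0.7, 0.8])
(-37.5, np.float64(-37.4), [-0.3, 0.3, 1.1])
(-36.0, np.float64(-35.9), [-0.7, 0.3, 0.0])
(-34.5, np.float64(-34.4), [-0.6, -0.4, 0.7])
(-33.0, np.float64(-32.9), [-0.6, 1.0, 0.2])
(-31.5, np.float64(-31.4), [-1.3, -0.1, 0.7])
(-30.0, np.float64(-29.9), [-0.5, -0.0, -0.2])
(-28.5, np.float64(-28.4), [-0.9, 1.1, 0.9])
(-27.0, np.float64(-26.8), [0.4, 0.1, -0.1])
(-25.5, np.float64(-25.4), [0.1, 0.5, 0.6])
(-24.0, np.float64(-23.9), [-0.1, -0.4, 0.6])
(-22.5, np.float64(-22.4), [0.7, 0.3, -0.8])
(-21.0, np.float64(-20.9), [-0.5, 0.3, 1.0])
(-19.5, np.float64(-19.4), [0.1, 0.5, 1.4])
(-18.0, np.float64(-17.9), [0.1, 0.9, 1.2])
(-16.5, np.float64(-16.4), [0.1, -1.0, 0.0])
(-15.0, np.float64(-14.9), [-0.2, -0.1, 0.7])
(-13.5, np.float64(-13.4), [0.6, 0.4, 0.9])
(-12.0, np.float64(-11.9), [-0.3, 0.4, 0.4])
(-10.5, np.float64(-10.4), [0.6, -0.8, 0.9])
(-9.0, np.float64(-9.0), [-0.4, -0.1, 0.2])
(-7.5, np.float64(-7.4), [0.6, -0.2, -0.1])
(-6.0, np.float64(-6.2), [-2.2, 1.5, -0.1])
(-4.5, np.float64(-5.7), [-5.8, 0.1, 2.5])
(-3.0, np.float64(-5.5), [-9.4, 0.5, 6.2])
(-1.5, np.float64(-5.4), [-13.9, -1.3, 8.9])
13.2333
```

View pics/c.png

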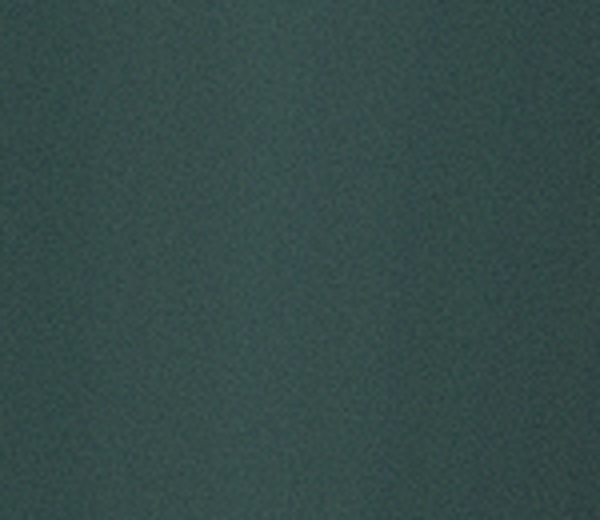

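The arm hides the row in that picture. The force built up at TCP x = -5.5 mm, which puts the contact face near +3.5 mm, so the row is upright against the stop. I'll back off and look with the wrist camera.

```bash
python3 - <<'E'
from h import *
from cell import manip,cams
manip.move_linear(W(-15,-3,56),rate=.04);manip.move_linear(W(-60,-3,58),rate=.12)
manip.move_linear(W(-60,0,200),rate=.25);manip.set_gripper(.088)
s=manip.state()
ims=[]
for n in("scene","top","wrist"):
    d=cams.capture(n)
    if n=="wrist":
        T=np.eye(4);T[:3,:3]=R.from_rotvec(s["tcp_rot"]).as_matrix();T[:3,3]=s["tool_pos"];T=T@d["T_tool_cam"]
        d["position"]=T[:3,3];d["orientation"]=R.from_matrix(T[:3,:3]).as_rotvec();ims.append(cv2.resize(d["image"],(400,300)))
    elif n=="top":ims.append(cv2.resize(d["image"][130:250,220:380],(400,300),interpolation=cv2.INTER_CUBIC))
    _,r=masks(d["image"]);px,P=cloud(d,r)
    Q=(P-O)@RW*1000;Q=Q[(abs(Q[:,0])<60)&(abs(Q[:,1])<50)];print(n,len(Q))
    if len(Q):print(Q.min(0),Q.max(0),np.median(Q,0))
cv2.imwrite("pics/d.png",np.hstack(ims));print(s["clock"],manip.state()["gripper_width"])
E
```

```text
scene 0
top 169
[ 0.51656157 -8.21240103 57.93719099] [28.88121227 30.36295743 88.61021177] [14.98649401  9.60502008 84.95000915]
wrist 1598
[  2.26658701 -31.16662989  41.22288576] [26.47278793 28.67784602 87.02736478] [14.20993989  0.48800172 84.72736037]
16.3333 0.08765255204676677
```

View pics/d.png

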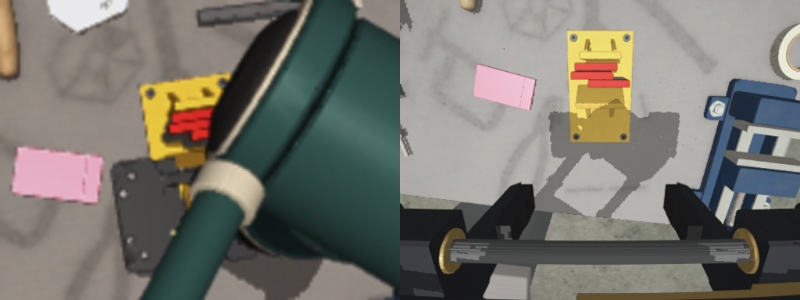

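The wrist view shows three upright red tops at about (600,76) next to the backstop, staggered in y from -30 to +29 mm, with tops at z = 85 mm as specified. Next is squaring the edges.

```bash
python3 - <<'E'
from h import *
from cell import manip,cams
manip.move_linear(W(15,0,200),rate=.2);manip.move_linear(W(15,0,100),rate=.15);manip.move_linear(W(15,0,42),rate=.08)
f0=manip.state()["contact_force"];print(f0)
for w in(.064,.056,.050,.046,.040):
    manip.set_gripper(w,20);s=manip.state();print(w,s["gripper_width"],s["grasp_force"],((s["contact_force"]-f0)@RW).round(1),s["clock"])
manip.dwell(.2)
for w in(.048,.060,.086): manip.set_gripper(w)
manip.move_linear(W(15,0,110),rate=.12);manip.move_linear(W(-60,0,200),rate=.25)
s=manip.state();d=cams.capture("wrist")
T=np.eye(4);T[:3,:3]=R.from_rotvec(s["tcp_rot"]).as_matrix();T[:3,3]=s["tool_pos"];T=T@d["T_tool_cam"]
d["position"]=T[:3,3];d["orientation"]=R.from_matrix(T[:3,:3]).as_rotvec()
_,r=masks(d["image"]);px,P=cloud(d,r);Q=(P-O)@RW*1000
Q=Q[(abs(Q[:,0])<60)&(abs(Q[:,1])<50)];Q=Q[Q[:,2]>80]
print(Q.min(0),Q.max(0))
for a,b in((3,10),(11,18),(20,27)):
    q=Q[(Q[:,0]>a)&(Q[:,0]<b)];print(a,b,len(q),q[:,1].min(),q[:,1].max())
cv2.imwrite("pics/e.png",cv2.resize(d["image"][20:200,180:340],(534,600),interpolation=cv2.INTER_CUBIC));print(s["clock"])
E
```

```text
[-0.36075896  0.01489895 -0.05773896]
0.064 0.0641072938420667 0.36279848758567823 [ 1.1 -0.8  0.3] 19.2333
0.056 0.05622382242768707 1.6825126126514078 [0.3 0.  2.4] 19.5667
0.05 0.05011026273515989 2.275943719146624 [1.3 1.7 3.6] 19.8667
0.046 0.046304990415549856 2.4827857068132175 [0.4 2.8 3.3] 20.1417
0.04 0.04389974345124624 19.99740644416306 [0.2 2.2 3.8] 20.3583
[  1.45836447 -21.07197919  80.02433536] [26.30773678 21.80558538 87.288897  ]
3 10 447 -21.071979186481673 21.805585382439478
11 18 474 -20.83584248280142 21.614609781910847
20 27 472 -20.61687581862363 21.350342025937824
23.1083
```

View pics/e.png

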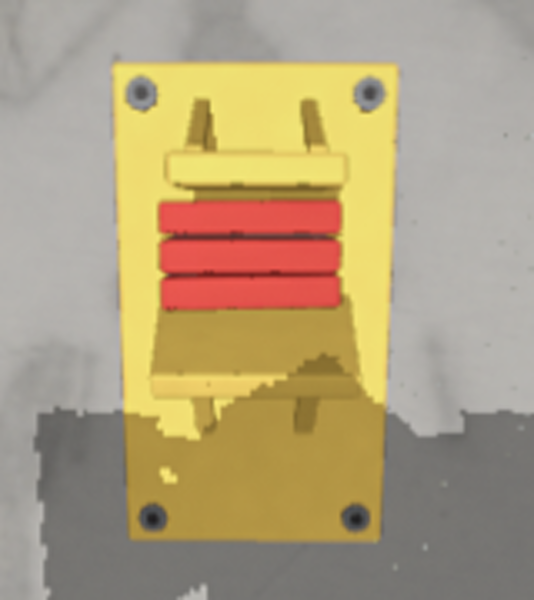

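The picture shows the three red tops flush and parallel at (250,218), (250,256) and (250,292), right behind the backstop at (255,168). Their edges lie at y ≈ ±21 mm and nothing touches them, so I'm handing in.

```bash
python3 -c "
from cell import order;print(order.close_job())"
```

```text
the job is handed in; nothing more can be done
None
```

The job is handed in at about 23 s on the robot's clock: all three coupons stood upright against the backstop, edges flush within 1 mm and centred within about 0.5 mm by the last wrist image, with the gripper clear; no verdict came back.

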